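# Clamp the drawplate with the star wheel

### The job

Take the drawplate (the longer plate, with rows of small holes) out of the wooden rack and stand it on edge between the jaws of the bench clamp, down on the bed and roughly centred along the jaws. Let go of it, then tighten the clamp by pushing the spokes of its star wheel one after another until the plate is held firmly between both jaws: stop at the properly tight load, without overtightening, and back away. Leave the other things where they are.

Things in the scene. Friction and masses are not known exactly. Their poses are not given: they have to be found in the camera images.
- drawplate: Steel drawplate, 120 x 10 x 50 mm (x, y, z in its own frame), about 0.44 kg, two rows of small dark holes. Starts standing on edge in one of the two slots of the rack. Origin: centre of its underside; x along its length, y through its thickness, z up.
- rack: Wooden rack, 100 x 150 x 30 mm, with two slots along its x, 36 mm either side of its middle; each slot is 13 mm wide and 15 mm deep, its floor 15 mm above the table. Origin: centre of its underside.
- vice: Grey bench clamp fixed to the table. Origin: on the table under the middle of the jaw opening; x along the jaws (roughly away from the robot), y across them from the wheel's side to the set jaw, z up. Its bed is flat, 45 mm above the table, 110 mm along x. The drawplate stands on it with its length along x; the jaws are 19 to 29 mm apart at the start.
- jaw: Moving steel jaw on the wheel's side (-y), 90 mm long along x, 28 mm thick, 18 mm high, on the bed. Origin: top edge of its upright face, mid-length, 63 mm above the table. It goes to +y about 4 mm per radian of the wheel. It is cushioned by stiff springs (40 N per mm, up to 5 mm), so the load on a pinched plate builds up over about 2 mm.
- backjaw: Set jaw opposite, +y side, same size, face towards -y. Origin: top edge of its face, mid-length, 63 mm above the table. It was set by hand somewhere within a range of 6 mm and bolted; it does not move during the work.
- nut (a point): Top of the screw's nut block behind the moving jaw, 98 mm above the table; 50 mm wide along x, 20 mm thick along y; travels with the jaw.
- post (a point): Top of the bearing post between jaws and wheel, 115 mm above the table; 60 mm wide along x, 26 mm thick along y.
- hub (a point): Centre of the star wheel in the plane of its spokes, 190 mm to -y of the clamp's origin, 85 mm above the table; the axle is level, along the clamp's y. Six equal straight steel spokes 60 degrees apart, 12 mm thick, reach 76 mm from here; hub 18 mm in radius, from 15 mm on the -y side to 25 mm on the +y side.
- spoke_tip (a point): Outer end of one spoke (the one that points straight up when the wheel reads 0), 76 mm from the hub centre.
- wheel (a joint): Star wheel angle, rad, about the clamp's +y; at 0 (and each 60 degrees) a spoke points straight up; growing carries the top to the clamp's +x and tightens. Starts within -0.5 to 0.5, pinches 2 to 5 rad later. Stays where left. Turns free at 0.35 N m. Pinched it climbs: tight is 0.62 N m (70 N on the plate); under 0.52 (40 N) is loose, over 0.8 (115 N) overtightened.
- spare: plain flat steel bar, no holes, 100 x 8 x 40 mm, standing on edge in the rack's other slot; to be left there. Origin: centre of its underside
- jar_a: black jar, 68 mm wide, 75 mm high, at the back; bystander
- jar_b: black jar, 68 mm wide, 75 mm high, at the back; bystander
- mug: white mug, 80 mm wide, 95 mm high; bystander
- dish: shallow white bowl, 100 mm wide, 35 mm high; bystander
- block: flat square steel bench block, 65 x 65 x 20 mm; bystander
- marker: marker pen, 130 mm long, 14 mm thick, near the robot; bystander
- driver: screwdriver, 160 mm; bystander
- brush: brush, 170 mm; bystander

How it is judged:
By the outcome, as a careful person would: the job done as asked, in the order asked, and still so for the second after the job is handed in, with the robot touching nothing.
It also fails if it takes over 72 s, if anything falls off the work surface, if the arm or the gripper's body presses on something with over 40 N, if the wrist force passes 120 N, or if a joint passes its speed limit or range.

### The arm

A 6-joint arm with a two-finger parallel gripper is mounted at the origin on the work surface. World frame = base frame: x ahead of the robot, y to its left, z up, the work surface at z = 0. Lengths are in mm, angles in rad, forces in N, time in s.
With the tool pointing down it reaches from about 275 to 750 mm from the base axis. Payload 10.2 kg.
Tool frame: the origin (TCP) lies midway between the tips of the shut fingers; the grasp point (between the pads) lies grasp_offset behind it (grasp_offset is the distance from the TCP to the grasp point, in mm); x points along the fingers, z is the direction in which the jaws open and shut, and the axes are right-handed (so a half turn about x gives the same grasp; the last joint's range is limited). The gripper opens to 85 mm and grips with 20 to 120 N. Pads are 22 mm wide; open, the fingers measure 114 mm over their backs; the gripper's body (76 mm by 85 mm) begins 54 mm behind the grasp point. The pads swing forward as they close: fully open they stand 13 mm farther back than shut.
Start: joints at [-1.4, 0.313, 1.498, -0, 1.331, -0.223], TCP at [201.431, -484.827, 231.294] pointing down, gripper open.
Joint ranges: [-2.94, 2.94], [-0.97, 2.17], [0.19, 2.56], [-1.23, 4.37], [0.02, 3.11], [-2.88, 2.88]. Speed limits (rad/s): [2.39, 2.39, 3.01, 3.14, 3.14, 3.14].

### API

Orientations are given as a unit quaternion [w, x, y, z].
In Python, from rig import sense, capture, calibration, finish_job, grasp_offset gives the robot as it stands.
- The arm moves only by the shell command python3 -m jog 'ROWS' [FORCE]. ROWS is JSON, a list of rows, each an object with "linear": the shift along the tool's x, y, z scaled (see below), a list of three; "rotation": the turn, a rotation vector about the tool's x, y, z scaled (see below), a list of three; "grip": the finger opening in mm, from 0 to 85.4. A call has 1 to 20 rows; each row is the pose to reach, as a shift and turn from the pose measured when the call began, along the tool's axes at that moment; what a row does not reach only later rows make up. The controller multiplies each number of a shift by 0.3 m and each number of a turn by 0.5 rad. A row lasts 1/12 s, in which the tool goes at most 41.7 mm and 7.16 degrees, less where a joint would pass 70% of its speed; a pose out of reach is approached as far as the arm can. A call with a number of a shift or a turn outside -1 to 1 is refused whole. A call with a gripper value outside its range is refused whole. The fingers move at their own pace and stop on an object; FORCE is the grip in N (left out, the last holds). Time passes only in rows, so rows that repeat a pose let the fingers close. It gives the time, the measured TCP pose, the force and the opening at its end, in the units of the state.
- sense(): the state, without advancing time (a new reading comes with each control period).
- capture(name): name is "scene" or "top" or "wrist"; returns (picture, depth): 420x560x3 uint8, red, green, blue; 420x560 float32, mm along the optical axis (not along the pixel's ray), 0 where there is no reading.
- calibration(name): a dict with "intrinsics" (3x3 intrinsics, pixels), "world_from_camera" (4x4, takes a point from camera to world coordinates). Camera axes: x right, y up, looking along -z (the intrinsics and any distortion apply to the point x, -y, -z); pixel columns grow to the right and rows downward; lengths in mm; the calibration is good to about 2 mm. A picture is of the moment at which its call begins: read the wrist's pose just before it. calibration takes no time and is no camera call; for the wrist camera it gives the pose at the moment of the call.
- finish_job(): hands the job in, once; it reports no verdict.
The state is a dict: "time_s": time; "joints": joint angles; "dq": joint speeds; "tau": joint torques, N m; "eef_pos": TCP position; "ee_rot": TCP orientation; "force": force on the tool from outside, world axes, zero at the start; "wrist_torque": the same for the moment, N m; "grip_width": opening from 0.0 (shut) to 1.0 (fully open).
Only numpy, scipy, OpenCV 4.12 (cv2) and the standard library are available. Lean on these libraries where they do the work, as an engineer would, in place of code of your own. Each camera call takes 0.05 s, during which the arm holds its last target.

## Working session

There is one attempt and no reset: what is moved stays moved. The work goes in short steps, Python scripts to look and compute and a shell command to move; the robot and the scene stay as the last step left them, time stands still between calls to the robot, and variables do not carry over. Pictures are saved under pics/ and viewed, and the job is handed in when it is done.

```bash
ls; mkdir -p pics; python3 - <<'E'
from rig import *
import cv2,numpy as np
print(sense(), grasp_offset)
for n in ("scene","top"):
    p,d=capture(n); cv2.imwrite(f"pics/{n}0.png",p[:,:,::-1]); np.savez(f"{n}0.npz",p=p,d=d)
    print(n,calibration(n))
E
```

```text
pics
{'time_s': 0.0, 'joints': array([-1.40038739e+00,  3.13439788e-01,  1.49845242e+00,  7.70389040e-06,
        1.33102085e+00, -2.23412044e-01]), 'dq': array([-0.00247423,  0.00125455, -0.00022464,  0.00174259,  0.00021308,
       -0.00140813]), 'tau': array([-1.16357089e-03, -4.12272406e+01, -2.59745854e+01, -2.31322274e-04,
        4.14251379e-03,  1.79698492e-05]), 'eef_pos': array([ 201.3909952 , -484.5467085 ,  230.73453885]), 'ee_rot': array([ 0.58783827,  0.39285862,  0.5884769 , -0.39217752]), 'force': array([-0.5033037 , -0.25174572,  0.06001455]), 'wrist_torque': array([ 0.04326129,  0.02022549, -0.00834061]), 'grip_width': 0.996348802929727} 18.700000000000003
scene {'intrinsics': array([[423.26318995,   0.        , 279.33493876],
       [  0.        , 423.26318995, 208.02748613],
       [  0.        ,   0.        ,   1.        ]]), 'world_from_camera': array([[ 7.49086054e-01, -5.21842303e-01,  4.08106230e-01,
         9.89995756e+02],
       [ 6.62344607e-01,  5.77841269e-01, -4.76863806e-01,
        -4.61052747e+02],
       [ 1.30270848e-02,  6.27518987e-01,  7.78492271e-01,
         8.79952974e+02],
       [ 0.00000000e+00,  0.00000000e+00,  0.00000000e+00,
         1.00000000e+00]])}
top {'intrinsics': array([[540.48627321,   0.        , 280.89141071],
       [  0.        , 540.48627321, 207.68286826],
       [  0.        ,   0.        ,   1.        ]]), 'world_from_camera': array([[ 4.02973022e-03,  9.92133357e-01, -1.25120592e-01,
         3.92629596e+02],
       [-9.99948515e-01,  5.16313350e-03,  8.73552624e-03,
         1.44195830e+01],
       [ 9.31282130e-03,  1.25078949e-01,  9.92103083e-01,
         1.31957885e+03],
       [ 0.00000000e+00,  0.00000000e+00,  0.00000000e+00,
         1.00000000e+00]])}
```

View pics/scene0.png

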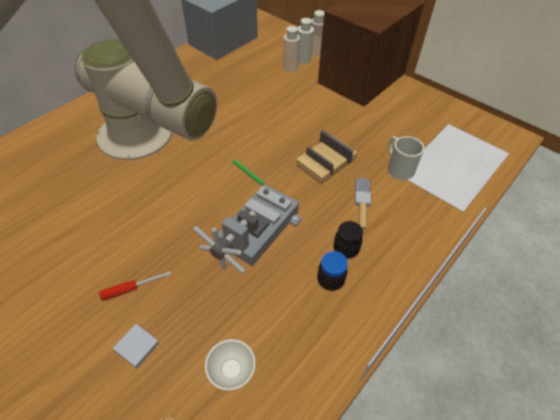

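View pics/top0.png

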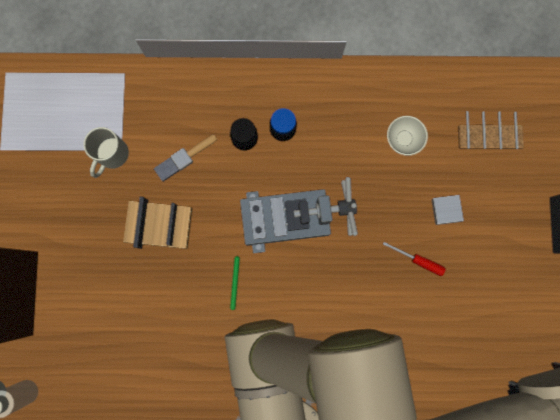

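The top view shows the rack around (157,225), with the longer plate probably the left one at column 140 and the shorter at 171. The clamp is around (285,217) with its wheel at (348,208). I'll zoom in and measure.

```bash
cat > h.py <<'E'
import numpy as np,cv2
from rig import *
from scipy.spatial.transform import Rotation as R
def pts(d,cal):
    K=cal["intrinsics"];T=cal["world_from_camera"]
    v,u=np.indices(d.shape)
    x=(u-K[0,2])/K[0,0]*d; y=(v-K[1,2])/K[1,1]*d
    P=np.stack([x,-y,-d],-1)@T[:3,:3].T+T[:3,3]
    P[d==0]=np.nan
    return P
def ray(u,v,z,cal):
    K=cal["intrinsics"];T=cal["world_from_camera"]
    r=T[:3,:3]@np.array([(u-K[0,2])/K[0,0],-(v-K[1,2])/K[1,1],-1])
    o=T[:3,3]; return o+r*(z-o[2])/r[2]
def Rt(s=None):
    q=(s or sense())["ee_rot"]; return R.from_quat([q[1],q[2],q[3],q[0]]).as_matrix()
E
python3 - <<'E'
from h import *
for n,b in(("top",(110,180,370,260)),("scene",(180,120,370,280))):
    z=np.load(n+"0.npz");p=z["p"];x0,y0,x1,y1=b
    c=cv2.resize(p[y0:y1,x0:x1],None,fx=3 if n=="top" else 3.7,fy=3 if n=="top" else 3.7,interpolation=cv2.INTER_CUBIC)
    cv2.imwrite(f"pics/{n}0c.png",c[:,:,::-1])
z=np.load("top0.npz");P=pts(z["d"],calibration("top"))
for v in (205,215,225,235):
  print(v,[tuple(P[v,u].round().astype(int)) for u in (127,134,137,140,143,147,155,165,169,171,174,180,187)])
for v in (200,208,215,222,230):
  print(v,[tuple(P[v,u].round().astype(int)) for u in range(244,360,6)])
E
```

```text
205 [(np.int64(564), np.int64(380), np.int64(1)), (np.int64(560), np.int64(356), np.int64(30)), (np.int64(560), np.int64(349), np.int64(27)), (np.int64(555), np.int64(332), np.int64(68)), (np.int64(556), np.int64(327), np.int64(59)), (np.int64(560), np.int64(325), np.int64(28)), (np.int64(560), np.int64(306), np.int64(29)), (np.int64(561), np.int64(282), np.int64(26)), (np.int64(561), np.int64(272), np.int64(27)), (np.int64(557), np.int64(262), np.int64(55)), (np.int64(558), np.int64(257), np.int64(46)), (np.int64(564), np.int64(250), np.int64(2)), (np.int64(564), np.int64(233), np.int64(3))]
215 [(np.int64(536), np.int64(372), np.int64(30)), (np.int64(536), np.int64(355), np.int64(29)), (np.int64(532), np.int64(339), np.int64(65)), (np.int64(532), np.int64(332), np.int64(64)), (np.int64(534), np.int64(329), np.int64(47)), (np.int64(536), np.int64(324), np.int64(31)), (np.int64(536), np.int64(304), np.int64(33)), (np.int64(536), np.int64(281), np.int64(29)), (np.int64(533), np.int64(266), np.int64(56)), (np.int64(533), np.int64(261), np.int64(58)), (np.int64(536), np.int64(259), np.i
[... 5223 characters left out ...]
nt64(48)), (np.int64(499), np.int64(19), np.int64(60)), (np.int64(499), np.int64(5), np.int64(63)), (np.int64(500), np.int64(-9), np.int64(43)), (np.int64(501), np.int64(-23), np.int64(40)), (np.int64(500), np.int64(-37), np.int64(47)), (np.int64(500), np.int64(-51), np.int64(52)), (np.int64(500), np.int64(-66), np.int64(46)), (np.int64(501), np.int64(-80), np.int64(45)), (np.int64(501), np.int64(-94), np.int64(45)), (np.int64(501), np.int64(-109), np.int64(43)), (np.int64(504), np.int64(-127), np.int64(2)), (np.int64(505), np.int64(-143), np.int64(-3)), (np.int64(505), np.int64(-157), np.int64(0)), (np.int64(495), np.int64(-155), np.int64(118)), (np.int64(505), np.int64(-186), np.int64(1))]
```

View pics/top0c.png

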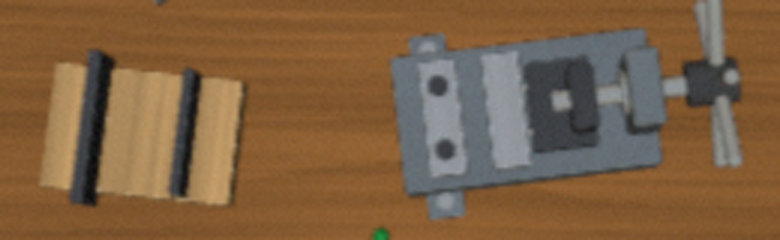

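View pics/scene0c.png

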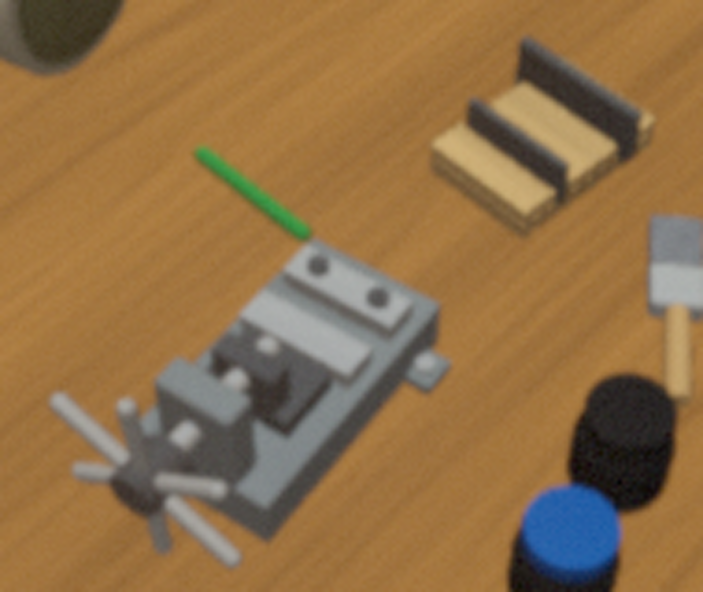

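```bash
python3 - <<'E'
from h import *
s=sense();print(Rt(s).round(3))
c=calibration("wrist");T=c["world_from_camera"]
print(c["intrinsics"].round(1)); Rr=Rt(s)
print("cam in tool",(Rr.T@(T[:3,3]-s["eef_pos"])).round(1)); print((Rr.T@T[:3,:3]).round(3))
p,d=capture("wrist");cv2.imwrite("pics/w0.png",p[:,:,::-1])
z=np.load("top0.npz");P=pts(z["d"],calibration("top"));p=z["p"].astype(int)
dark=(p.sum(2)<150)
for nm,(u0,u1),(a,b) in(("plate",(130,150),(59,72)),("spare",(160,180),(49,62))):
    m=np.zeros(dark.shape,bool);m[185:260,u0:u1]=1
    m&=dark&(P[...,2]>a)&(P[...,2]<b);Q=P[m][:,:2];c=Q.mean(0);w,v=np.linalg.eigh(np.cov(Q.T));e=v[:,1]
    t=(Q-c)@e;print(nm,len(Q),c.round(1),e.round(3),np.ptp(t).round(1),np.ptp((Q-c)@v[:,0]).round(1))
E
```

```text
[[-0.     0.923  0.384]
 [ 0.001  0.384 -0.923]
 [-1.     0.    -0.001]]
[[302.    0.  283.9]
 [  0.  302.  218. ]
 [  0.    0.    1. ]]
cam in tool [-142.9   71.6   -0.5]
[[ 0.001  0.285 -0.959]
 [ 0.     0.959  0.285]
 [ 1.    -0.001  0.001]]
plate 23 [515.7 331.4] [-0.996  0.092] 115.1 2.3
spare 8 [496.1 262.4] [-0.995  0.101] 73.3 1.7
```

View pics/w0.png

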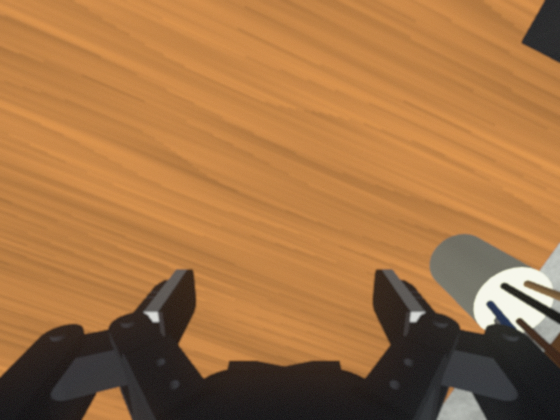

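```bash
python3 -m jog '[{"linear":[0,0.673,-0.703],"rotation":[0,0,0],"grip":45},{"linear":[0,0.673,-0.703],"rotation":[0,0,0],"grip":45},{"linear":[0,0.673,-0.703],"rotation":[0,0,0],"grip":45},{"linear":[0,0.673,-0.703],"rotation":[0,0,0],"grip":45},{"linear":[0,0.673,-0.703],"rotation":[0,0,0],"grip":45},{"linear":[0,0.673,-0.703],"rotation":[0,0,0],"grip":45},{"linear":[0,0.673,-0.703],"rotation":[0,0,0],"grip":45},{"linear":[0,0.673,-0.703],"rotation":[0,0,0],"grip":45}]'
python3 - <<'E'
from h import *
s=sense();print(s["time_s"],s["joints"].round(2),s["eef_pos"].round(1));print((Rt(s).T@(np.array([517,332,231])-s["eef_pos"])/300).round(3))
E
```

```text
time_s: 0.82
eef_pos: [308.2, -207.0, 231.2]
ee_rot: [0.589, 0.392, 0.59, -0.39]
force: [0.2, -0.8, 0.4]
grip_width: 0.528
0.8167 [-0.91 -0.04  1.9   0.    1.28  0.26] [ 308.2 -207.   231.2]
[ 0.005  1.34  -1.384]
```

```bash
python3 -m jog '[{"linear":[-0.17,0.82,-0.47],"rotation":[0.57,0,0],"grip":45},{"linear":[-0.17,0.82,-0.47],"rotation":[0.57,0,0],"grip":45},{"linear":[-0.17,0.82,-0.47],"rotation":[0.57,0,0],"grip":45},{"linear":[-0.17,0.82,-0.47],"rotation":[0.57,0,0],"grip":45},{"linear":[-0.17,0.82,-0.47],"rotation":[0.57,0,0],"grip":45},{"linear":[-0.17,0.82,-0.47],"rotation":[0.57,0,0],"grip":45},{"linear":[-0.17,0.82,-0.47],"rotation":[0.57,0,0],"grip":45},{"linear":[-0.17,0.82,-0.47],"rotation":[0.57,0,0],"grip":45},{"linear":[-0.17,0.82,-0.47],"rotation":[0.57,0,0],"grip":45},{"linear":[-0.17,0.82,-0.47],"rotation":[0.57,0,0],"grip":45}]'
python3 - <<'E'
from h import *
s=sense();print(s["time_s"],s["eef_pos"].round(1));print((Rt(s).T@(np.array([517,332,231])-s["eef_pos"])/300).round(3))
c=calibration("wrist");p,d=capture("wrist");np.savez("w1.npz",p=p,d=d,K=c["intrinsics"],T=c["world_from_camera"])
cv2.imwrite("pics/w1.png",p[:,:,::-1])
E
```

```text
time_s: 1.65
eef_pos: [480.1, 19.0, 282.3]
ee_rot: [0.528, 0.471, 0.529, -0.469]
force: [1.0, -1.1, -0.5]
grip_width: 0.526
1.65 [480.1  19.  282.3]
[ 0.173  0.244 -1.022]
```

View pics/w1.png

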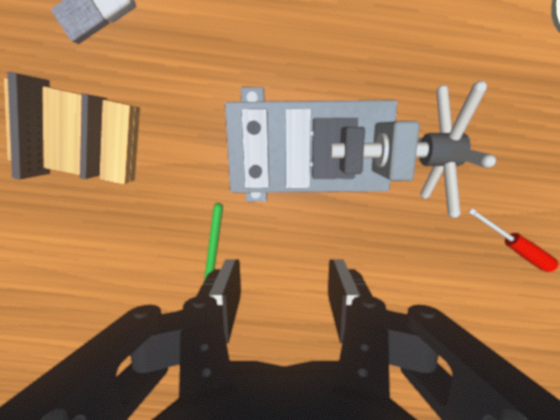

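The wrist view shows the set jaw's face near column 267 and the moving jaw's near 287, spanning rows 108–188. The wheel hub is at about (445,149). The plate with holes is the rack's left one, at column 28. Next I'll measure these edges more finely.

```bash
cat >> h.py <<'E'
def line(P):
    c=P.mean(0);u,s,v=np.linalg.svd(P-c);e=v[0];return c,e,(s[1]/len(P)**.5)
E
python3 - <<'E'
from h import *
z=np.load("w1.npz");c=dict(intrinsics=z["K"],world_from_camera=z["T"]);g=cv2.cvtColor(z["p"],cv2.COLOR_RGB2GRAY).astype(float);g=cv2.GaussianBlur(g,(1,5),1)
def edge(v,u0,u1,sign):
    r=np.gradient(g[v])[u0:u1]*sign;k=r.argmax();
    a,b,cc=r[max(k-1,0)],r[k],r[min(k+1,len(r)-1)];return u0+k+.5*(a-cc)/(a-2*b+cc+1e-9)
for nm,u0,u1,sg in(("back face",261,274,-1),("jaw face",280,292,1),("back rear",238,249,1),("jaw rear",305,316,-1)):
    Q=np.array([ray(edge(v,u0,u1,sg),v,63,c)[:2] for v in range(114,184,4)])
    # robust
    cc,e,r=line(Q);n=np.array([-e[1],e[0]]);k=abs((Q-cc)@n)<1.5;cc,e,r=line(Q[k]);e=e*np.sign(e[0])
    print(nm,k.sum(),cc.round(1),"yaw",np.arctan2(e[1],e[0]).round(4),"res",r.round(2))
g2=cv2.cvtColor(z["p"],cv2.COLOR_RGB2GRAY).astype(float)
for u in(250,256,262,292,298,304): 
    col=np.gradient(cv2.GaussianBlur(g2,(3,3),0)[:,u]);a=100+col[100:122].argmax();b=175+col[175:198].argmin()
    print(u,a,b,ray(u,a,63,c).round(1)[:2],ray(u,b,63,c).round(1)[:2], g2[100:114,u].astype(int), g2[180:194,u].astype(int))
c3=cv2.resize(z["p"][80:225,220:500],None,fx=2.8,fy=2.8,interpolation=cv2.INTER_CUBIC);cv2.imwrite("pics/w1c.png",c3[:,:,::-1])
P=pts(z["d"],c)
print("post",P[135:165:6,405].round(0),"hub",P[148,430:465:6].round(0))
E
```

```text
back face 18 [526.1  45.8] yaw 0.1287 res 0.16
jaw face 18 [528.7  23.6] yaw 0.1265 res 0.08
back rear 18 [522.9  73.1] yaw 0.1267 res 0.27
jaw rear 13 [530.9  -5.4] yaw 0.1062 res 0.73
250 109 187 [567.2  68.9] [478.2  61.3] [216 192 167 166 170 172 171 166 169 191 218 225 227 226] [223 222 221 223 222 222 218 196 170 161 162 161 162 175]
256 109 187 [568.   62.2] [479.1  54.1] [191 168 159 163 170 171 171 167 168 189 212 221 221 221] [224 223 226 224 223 223 220 201 177 166 162 171 194 216]
262 109 187 [568.8  55.4] [479.9  46.8] [147 145 155 162 169 172 171 166 166 189 211 220 219 221] [220 220 219 220 220 220 214 193 170 163 160 161 165 172]
292 109 187 [572.7  21.8] [484.2  10.7] [150 145 157 166 168 170 169 168 177 202 221 224 227 225] [223 223 223 225 225 226 224 207 178 164 160 152 145 146]
298 109 187 [573.5  15. ] [485.    3.4] [148 145 156 164 167 169 168 170 180 202 220 222 222 221] [224 223 224 224 224 226 224 206 178 164 157 146 142 144]
304 109 188 [574.3   8.3] [484.7  -4. ] [149 146 155 164 168 169 171 169 181 200 215 218 218 219] [220 220 221 220 222 223 221 204 178 163 158 148 140 143]
post [[559. -91. 116.]
 [553. -93. 115.]
 [547. -94. 115.]
 [541. -95. 115.]
 [536. -96. 117.]] hub [[ 549. -128.   97.]
 [ 550. -131.  103.]
 [ 551. -137.  103.]
 [ 551. -144.  103.]
 [ 552. -147.  107.]
 [ 553. -148.  117.]]
```

View pics/w1c.png

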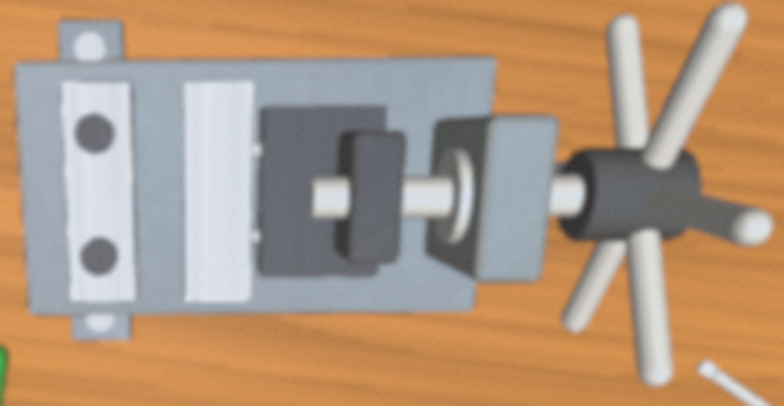

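```bash
cat >> h.py <<'E'
YV=0.1275
XV=np.array([np.cos(YV),np.sin(YV),0]);NV=np.array([-np.sin(YV),np.cos(YV),0])
def rayn(u,v,nn,cal):
    K=cal["intrinsics"];T=cal["world_from_camera"]
    r=T[:3,:3]@np.array([(u-K[0,2])/K[0,0],-(v-K[1,2])/K[1,1],-1]);o=T[:3,3]
    p=o+r*(nn-o@NV)/(r@NV);return p@XV,p[2]
E
python3 - <<'E'
from h import *
z=np.load("w1.npz");c=dict(intrinsics=z["K"],world_from_camera=z["T"])
for nh in(-226,-223,-220,-217):
    print(nh)
    for t in((729,18),(625,22),(748,225),(655,376),(573,325)):
        s,zz=rayn(220+t[0]/2.8,80+t[1]/2.8,nh,c);print("  ",np.round([s,zz,np.hypot(s-526.5,zz-85),np.degrees(np.arctan2(s-526.5,zz-85))],1))
E
```

```text
-226
   [585.6 119.1  68.2  60. ]
   [592.8  48.   75.9 119.2]
   [520.3 147.4  62.7  -5.7]
   [458.4 108.6  72.  -70.9]
   [ 462.6   35.6   80.8 -127.7]
-223
   [585.  124.1  70.4  56.3]
   [592.1  54.2  72.5 115.2]
   [520.8 152.   67.2  -4.9]
   [459.9 113.8  72.5 -66.6]
   [ 464.1   42.    75.8 -124.6]
-220
   [584.4 129.1  72.8  52.7]
   [591.4  60.3  69.4 110.8]
   [521.2 156.5  71.7  -4.2]
   [461.5 119.   73.4 -62.4]
   [ 465.5   48.4   71.2 -121. ]
-217
   [583.9 134.1  75.5  49.4]
   [590.7  66.5  66.8 106. ]
   [521.7 161.1  76.2  -3.6]
   [463.  124.2  74.6 -58.4]
   [ 466.9   54.7   66.8 -116.9]
```

```bash
python3 -m jog '[{"linear":[0.35,0.244,-1],"rotation":[0.41,0,0],"grip":45},{"linear":[0.35,0.244,-1],"rotation":[0.41,0,0],"grip":45},{"linear":[0.35,0.244,-1],"rotation":[0.41,0,0],"grip":45},{"linear":[0.35,0.244,-1],"rotation":[0.41,0,0],"grip":45},{"linear":[0.35,0.244,-1],"rotation":[0.41,0,0],"grip":45},{"linear":[0.35,0.244,-1],"rotation":[0.41,0,0],"grip":45},{"linear":[0.35,0.244,-1],"rotation":[0.41,0,0],"grip":45},{"linear":[0.35,0.244,-1],"rotation":[0.41,0,0],"grip":45},{"linear":[0.35,0.244,-1],"rotation":[0.41,0,0],"grip":45},{"linear":[0.35,0.244,-1],"rotation":[0.41,0,0],"grip":45},{"linear":[0.35,0.244,-1],"rotation":[0.41,0,0],"grip":45}]'
python3 - <<'E'
from h import *
s=sense();print(s["time_s"],s["joints"].round(2),s["eef_pos"].round(1),Rt(s).round(3))
c=calibration("wrist");p,d=capture("wrist");np.savez("w2.npz",p=p,d=d,K=c["intrinsics"],T=c["world_from_camera"])
cv2.imwrite("pics/w2.png",p[:,:,::-1])
E
```

```text
time_s: 2.62
eef_pos: [518.2, 323.4, 178.1]
ee_rot: [0.476, 0.523, 0.477, -0.522]
force: [-0.4, -0.5, 0.4]
grip_width: 0.529
2.6167 [0.37 0.54 1.3  0.   1.3  2.03] [518.2 323.4 178.1] [[-0.001  0.996 -0.091]
 [ 0.002 -0.091 -0.996]
 [-1.    -0.001 -0.002]]
```

View pics/w2.png

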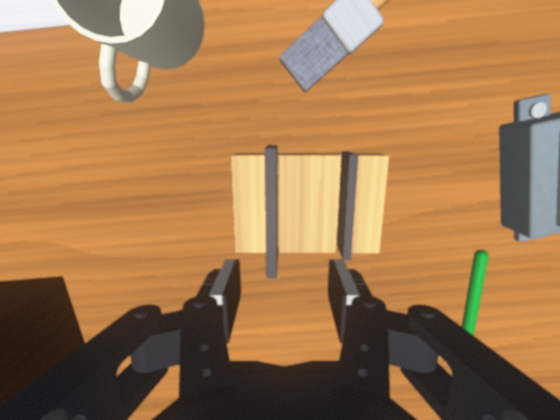

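```bash
python3 - <<'E'
from h import *
z=np.load("w2.npz");c=dict(intrinsics=z["K"],world_from_camera=z["T"])
g=cv2.cvtColor(z["p"],cv2.COLOR_RGB2GRAY).astype(float)
m=((g<110)).astype(np.uint8);m[:,:255]=0;m[:,290:]=0;m[:135]=0;m[285:]=0
n,l,st,ce=cv2.connectedComponentsWithStats(m);k=1+st[1:,4].argmax();print(st[k])
Q=[];W=[]
for v in range(165,270,5):
    us=np.where(l[v]==k)[0];a=ray(us.min()-.5,v,65,c);b=ray(us.max()+.5,v,65,c);Q.append((a+b)[:2]/2);W.append(np.linalg.norm(a-b))
cc,e,r=line(np.array(Q));e*=np.sign(e[0]);yaw=np.arctan2(e[1],e[0]);print("yaw",yaw,"w",np.mean(W),"res",r)
top,bot=st[k][1],st[k][1]+st[k][3]
for v in(top,bot): print(v,ray(271.5,v,65,c)[:2]@e, (ray(271.5,v,65,c)[:2]).round(1))
print(g[138:160,271].astype(int),g[265:285,271].astype(int), z["p"][140:160:2,271].tolist())
s=sense();print("center line at",cc)
E
```

```text
[266 145  12 132 434]
yaw -0.10597706489770871 w 2.2069565267703033 res 0.8151320273862348
145 538.9757031323613 [577.  328.8]
277 418.2936959362219 [456.9 341.1]
[139 139 138 137 139 135 119  89  71  76  92 105 110 110 111 111 112 111
 109 110 112 114] [109 108 109 110 110 110 111 109 108 110 109 108 116 129 137 138 135 137
 142 142] [[186, 127, 72], [186, 128, 71], [157, 110, 66], [85, 68, 54], [98, 90, 88], [113, 108, 111], [115, 108, 112], [116, 110, 114], [113, 106, 110], [115, 110, 112]]
center line at [516.08253863 331.59902165]
```

```bash
python3 - <<'E'
from h import *
z=np.load("w2.npz");c=dict(intrinsics=z["K"],world_from_camera=z["T"])
p=z["p"].astype(int)
sat=p.max(2)-p.min(2)
Q=[];W=[]
for v in range(155,275,6):
    us=np.where(sat[v,255:290]<50)[0]+255
    if v%18==11:print(v,sat[v,262:282],p[v,262:282,1])
    a=ray(us.min()-.5,v,65,c);b=ray(us.max()+.5,v,65,c);Q.append((a+b)[:2]/2);W.append(np.linalg.norm(a-b))
cc,e,r=line(np.array(Q));e*=np.sign(e[0]);yaw=np.arctan2(e[1],e[0]);print("yaw",yaw,"w",np.mean(W),"res",r,cc)
E
```

```text
155 [105  94  63  25   5   5   5   5   3   7   6   8   6  11  32  61  80  91
  97 101] [175 165 143 117 110 107 107 109 111 109 108 107 106 100  96 116 134 151
 157 160]
173 [ 96  98  91  43  10   7   7   7   7   7   6   5   6  12  35  67  89 101
 102 101] [222 212 178 135 113 110 109 108 109 112 112 113 111 102 107 129 156 181
 200 206]
191 [ 96  99  95  53  16   7   6   8   7   7   6   7   8  13  28  57  85 101
 102 100] [222 215 183 139 118 114 113 112 112 111 113 114 112 107  98 114 149 180
 199 205]
209 [ 95 100 100  68  25   9   6   6   8   8   7   9   8  14  28  61  85 101
 101  99] [222 218 194 154 123 111 111 111 113 114 112 112 111 108 101 118 154 182
 198 205]
227 [ 97  96  96  90  41  11   7  10   7   7   8   7   8   9  27  59  86 100
 102 100] [222 223 216 180 136 116 111 112 114 112 111 112 112 106  99 117 153 181
 193 200]
245 [ 94  93  99  94  52  16   6   6   8   8   8   6   6   9  23  56  83 101
 101 101] [223 223 214 184 141 118 112 110 111 110 110 110 110 103  97 112 146 175
 191 198]
263 [121 120 118  94  50  15   7   6   6   6   6   6   8   8  28  73 106 118
 121 119] [135 133 131 122 109 107 107 107 108 108 106 109 104 101  93 104 122 133
 136 136]
yaw -0.09623077199323582 w 9.757324846599895 res 0.16611608807893777 [518.92192031 335.24524606]
```

```bash
python3 -m jog '[{"linear":[0.1,-0.008,-0.04],"rotation":[-0.01,0,0],"grip":45},{"linear":[0.22,-0.008,-0.04],"rotation":[-0.01,0,0],"grip":45},{"linear":[0.34,-0.008,-0.04],"rotation":[-0.01,0,0],"grip":45},{"linear":[0.42,-0.008,-0.04],"rotation":[-0.01,0,0],"grip":45},{"linear":[0.467,-0.008,-0.04],"rotation":[-0.01,0,0],"grip":45},{"linear":[0.467,-0.008,-0.04],"rotation":[-0.01,0,0],"grip":45},{"linear":[0.467,-0.008,-0.04],"rotation":[-0.01,0,0],"grip":45}]'
python3 - <<'E'
from h import *
s=sense();print(s["time_s"],s["eef_pos"].round(1),s["force"].round(1))
c=calibration("wrist");p,d=capture("wrist");cv2.imwrite("pics/w3.png",p[:,:,::-1])
E
```

```text
time_s: 3.25
eef_pos: [517.8, 334.5, 39.4]
ee_rot: [0.477, 0.522, 0.478, -0.521]
force: [0.2, -0.4, -0.3]
grip_width: 0.528
3.25 [517.8 334.5  39.4] [ 0.2 -0.4 -0.3]
```

View pics/w3.png

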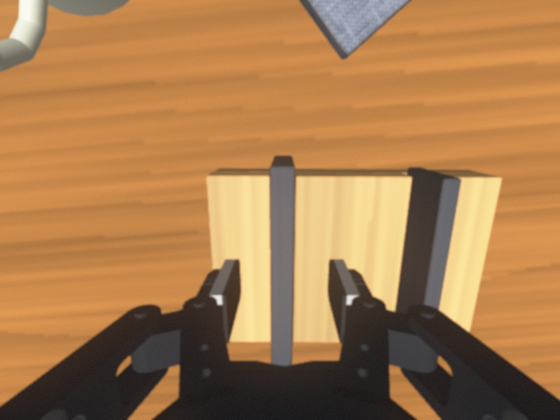

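The plate runs down column 283, midway between the fingers at 240 and 330, so I'll close on it.

```bash
python3 -m jog '[{"linear":[0,0,0],"rotation":[0,0,0],"grip":5},{"linear":[0,0,0],"rotation":[0,0,0],"grip":5},{"linear":[0,0,0],"rotation":[0,0,0],"grip":5},{"linear":[0,0,0],"rotation":[0,0,0],"grip":5},{"linear":[0,0,0],"rotation":[0,0,0],"grip":5},{"linear":[0,0,0],"rotation":[0,0,0],"grip":5},{"linear":[0,0,0],"rotation":[0,0,0],"grip":5},{"linear":[0,0,0],"rotation":[0,0,0],"grip":5}]' 80
```

```text
time_s: 3.97
eef_pos: [518.9, 335.3, 41.8]
ee_rot: [0.478, 0.524, 0.477, -0.519]
force: [-1.0, -0.5, 6.8]
grip_width: 0.1
```

```bash
python3 -m jog '[{"linear":[-0.05,0,0],"rotation":[0,0,0],"grip":5},{"linear":[-0.1,0,0],"rotation":[0,0,0],"grip":5},{"linear":[-0.2,0,0],"rotation":[0,0,0],"grip":5},{"linear":[-0.32,0,0],"rotation":[0,0,0],"grip":5},{"linear":[-0.43,0,0],"rotation":[0,0,0],"grip":5},{"linear":[-0.53,0,0],"rotation":[0,0,0],"grip":5},{"linear":[-0.53,0,0],"rotation":[0,0,0],"grip":5},{"linear":[-0.53,0,0],"rotation":[0,0,0],"grip":5}]'
python3 - <<'E'
from h import *
s=sense();print(s["time_s"],s["eef_pos"].round(1),s["force"].round(1),Rt(s).round(3))
c=calibration("wrist");p,d=capture("wrist");np.savez("w4.npz",p=p,d=d,K=c["intrinsics"],T=c["world_from_camera"])
cv2.imwrite("pics/w4.png",p[:,:,::-1])
p,d=capture("scene");cv2.imwrite("pics/s4.png",cv2.resize(p[60:240,200:440,::-1],None,fx=3,fy=3))
E
```

```text
time_s: 4.63
eef_pos: [518.3, 334.8, 201.6]
ee_rot: [0.478, 0.524, 0.477, -0.519]
force: [-0.9, -1.1, -5.9]
grip_width: 0.099
4.6333 [518.3 334.8 201.6] [-0.9 -1.1 -5.9] [[ 0.006  0.996 -0.088]
 [ 0.005 -0.088 -0.996]
 [-1.     0.006 -0.005]]
```

View pics/w4.png

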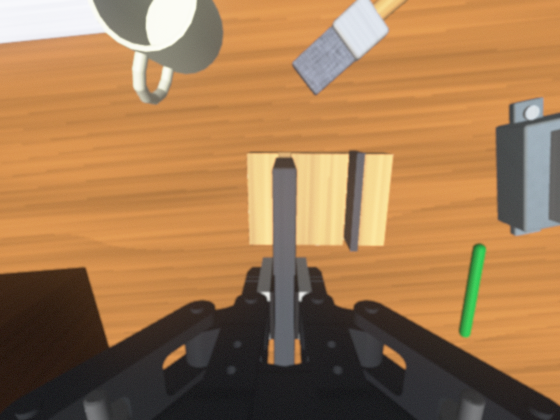

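View pics/s4.png

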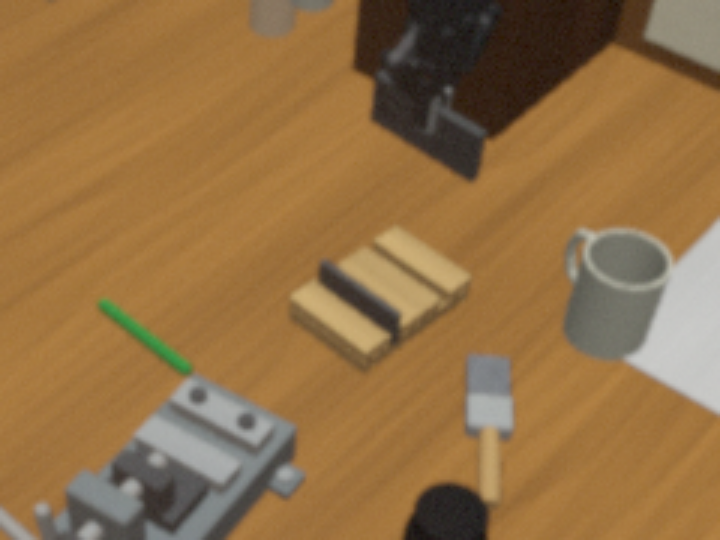

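```bash
python3 - <<'E'
from h import *
z=np.load("w4.npz");c=dict(intrinsics=z["K"],world_from_camera=z["T"])
p=z["p"].astype(int);P=pts(z["d"],c);R0=Rt();e0=np.array([518.3,334.8,201.6])
for v in range(160,366,15): print(v,((P[v,284]-e0)@R0).round(1),((P[v,281]-e0)@R0).round(1),((P[v,287]-e0)@R0).round(1))
cv2.imwrite("pics/w4c.png",cv2.resize(p[145:385,225:345,::-1].astype(np.uint8),None,fx=2.4,fy=2.4))
for v in (160,165,170,200,230,350,362):
    sat=p.max(2)-p.min(2);us=np.where(sat[v,255:315]<45)[0]+255;print(v,us.min(),us.max())
for zz in(224,226): print([((ray(284,v,zz,c)-e0)@R0).round(1) for v in(158,166,365)])
E
```

```text
160 [ 4.  56.8 -0.1] [ 4.1 56.8 -1.5] [ 4.2 56.8  1.3]
175 [-23.5  53.5  -0. ] [-23.7  53.6  -1.2] [-22.4  53.4   1.2]
190 [-22.5  47.3  -0. ] [-22.3  47.2  -1.2] [-23.8  47.5   1.2]
205 [-23.3  41.2  -0. ] [-23.7  41.3  -1.2] [-24.2  41.5   1.2]
220 [-24.  35.  -0.] [-23.2  34.8  -1.3] [-23.7  35.    1.2]
235 [-22.6  28.   -0. ] [-23.   28.1  -1.3] [-24.2  28.6   1.3]
250 [-25.   22.2   0. ] [-22.3  21.   -1.3] [-22.8  21.3   1.3]
265 [-23.1  14.4   0. ] [-23.   14.3  -1.3] [-22.5  14.1   1.3]
280 [-23.3   7.3   0. ] [-24.1   7.7  -1.3] [-23.3   7.3   1.3]
295 [-23.9   0.2   0. ] [-24.1   0.3  -1.3] [-23.1  -0.3   1.4]
310 [-22.7  -8.2   0. ] [-22.7  -8.3  -1.4] [-23.4  -7.8   1.4]
325 [-22.9 -16.    0. ] [-24.  -15.3  -1.4] [-22.9 -16.    1.4]
340 [-24.4 -23.1   0. ] [-22.8 -24.3  -1.4] [-23.3 -23.9   1.4]
355 [-22.8 -32.8   0. ] [-23.6 -32.1  -1.4] [-23.4 -32.3   1.5]
160 276 292
165 275 293
170 273 295
200 273 295
230 274 295
350 255 314
362 255 314
[array([-22.3,  60.1,  -0. ]), array([-22.3,  56.9,  -0. ]), array([-22.4, -39. ,   0. ])]
[array([-24.3,  60.2,  -0. ]), array([-24.3,  57.2,  -0. ]), array([-24.4, -37.2,   0. ])]
```

View pics/w4c.png

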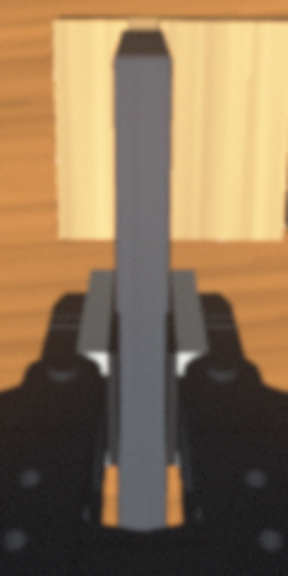

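```bash
python3 -m jog '[{"linear":[0,0.123,0.984],"rotation":[-0.431,0,0],"grip":5},{"linear":[0,0.123,0.984],"rotation":[-0.431,0,0],"grip":5},{"linear":[0,0.123,0.984],"rotation":[-0.431,0,0],"grip":5},{"linear":[0,0.123,0.984],"rotation":[-0.431,0,0],"grip":5},{"linear":[0,0.123,0.984],"rotation":[-0.431,0,0],"grip":5},{"linear":[0,0.123,0.984],"rotation":[-0.431,0,0],"grip":5},{"linear":[0,0.123,0.984],"rotation":[-0.431,0,0],"grip":5},{"linear":[0,0.123,0.984],"rotation":[-0.431,0,0],"grip":5},{"linear":[0,0.123,0.984],"rotation":[-0.431,0,0],"grip":5},{"linear":[0,0.123,0.984],"rotation":[-0.431,0,0],"grip":5}]'
python3 - <<'E'
from h import *
s=sense();print(s["time_s"],s["eef_pos"].round(1),s["force"].round(1),Rt(s).round(3))
c=calibration("wrist");p,d=capture("wrist");np.savez("w5.npz",p=p,d=d,K=c["intrinsics"],T=c["world_from_camera"])
cv2.imwrite("pics/w5.png",p[:,:,::-1])
E
```

```text
time_s: 5.57
eef_pos: [527.5, 37.0, 196.6]
ee_rot: [0.529, 0.468, 0.532, -0.467]
force: [-0.8, 0.7, -4.4]
grip_width: 0.097
5.5667 [527.5  37.  196.6] [-0.8  0.7 -4.4] [[-0.002  0.992  0.126]
 [ 0.003  0.126 -0.992]
 [-1.    -0.001 -0.004]]
```

View pics/w5.png

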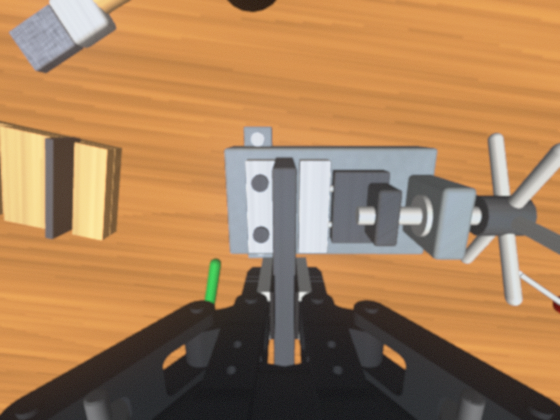

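```bash
python3 - <<'E'
from h import *
z=np.load("w5.npz");c=dict(intrinsics=z["K"],world_from_camera=z["T"]);g=cv2.cvtColor(z["p"],cv2.COLOR_RGB2GRAY).astype(float)
for v in(180,200,215,230):
    d=np.gradient(g[v]);u=295+d[295:308].argmax();w=322+d[322:338].argmin();b=240+d[240:252].argmax()
    print(v,u,w,b,[round(float(ray(x,v,63,c)@NV),1) for x in(u,w,b)])
for v in(159,160,161): print(ray(315,v,63,c)@XV)
E
```

```text
180 300 331 246 [-44.2, -72.8, 5.5]
200 299 330 247 [-43.6, -72.6, 5.2]
215 299 330 247 [-43.8, -73.3, 5.8]
230 299 329 248 [-44.0, -72.9, 5.3]
572.6322822674348
571.7418600447068
570.8497726666071
```

```bash
python3 -m jog '[{"linear":[0.1,0,0],"rotation":[0,0,0],"grip":5},{"linear":[0.2,0,0],"rotation":[0,0,0],"grip":5},{"linear":[0.3,0,0],"rotation":[0,0,0],"grip":5},{"linear":[0.36,0,0],"rotation":[0,0,0],"grip":5},{"linear":[0.385,0,0],"rotation":[0,0,0],"grip":5},{"linear":[0.385,0,0],"rotation":[0,0,0],"grip":5},{"linear":[0.385,0,0],"rotation":[0,0,0],"grip":5}]'
python3 - <<'E'
from h import *
s=sense();print(s["time_s"],s["eef_pos"].round(1),s["force"].round(1))
c=calibration("wrist");p,d=capture("wrist");np.savez("w6.npz",p=p,d=d,K=c["intrinsics"],T=c["world_from_camera"])
cv2.imwrite("pics/w6.png",p[:,:,::-1])
E
```

```text
time_s: 6.2
eef_pos: [527.1, 39.1, 81.0]
ee_rot: [0.53, 0.467, 0.533, -0.466]
force: [0.9, -0.6, -5.0]
grip_width: 0.1
6.2 [527.1  39.1  81. ] [ 0.9 -0.6 -5. ]
```

View pics/w6.png

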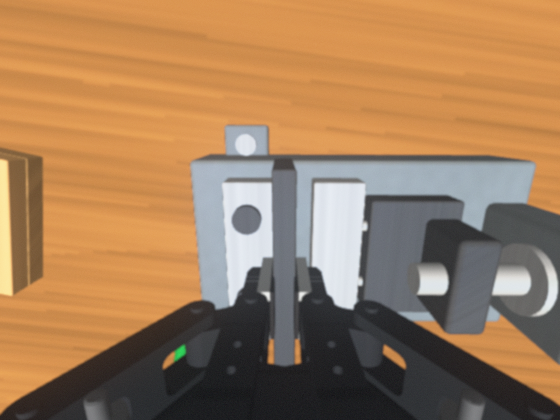

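```bash
python3 -m jog '[{"linear":[0,0,0.01],"rotation":[0,0,0],"grip":5},{"linear":[0,0,0.01],"rotation":[0,0,0],"grip":5},{"linear":[0.015,0,0.01],"rotation":[0,0,0],"grip":5},{"linear":[0.025,0,0.01],"rotation":[0,0,0],"grip":5},{"linear":[0.03,0,0.01],"rotation":[0,0,0],"grip":5},{"linear":[0.03,0,0.01],"rotation":[0,0,0],"grip":5}]'
python3 - <<'E'
from h import *
s=sense();print(s["time_s"],s["eef_pos"].round(1),s["force"].round(1),(s["eef_pos"]@NV).round(1),Rt(s).round(3))
E
```

```text
time_s: 6.75
eef_pos: [527.4, 36.1, 72.0]
ee_rot: [0.53, 0.467, 0.533, -0.466]
force: [0.0, 0.3, -5.2]
grip_width: 0.101
6.75 [527.4  36.1  72. ] [ 0.   0.3 -5.2] -31.2 [[-0.003  0.992  0.128]
 [ 0.004  0.128 -0.992]
 [-1.    -0.002 -0.004]]
```

Force is still only the plate's weight, so I'll creep down to the bed.

```bash
python3 -m jog '[{"linear":[0.004,0,0],"rotation":[0,0,0],"grip":5},{"linear":[0.006,0,0],"rotation":[0,0,0],"grip":5},{"linear":[0.008,0,0],"rotation":[0,0,0],"grip":5},{"linear":[0.008,0,0],"rotation":[0,0,0],"grip":5}]'
```

```text
time_s: 7.08
eef_pos: [527.4, 36.1, 70.4]
ee_rot: [0.53, 0.467, 0.533, -0.466]
force: [-5.1, 0.2, 5.5]
grip_width: 0.099
```

```bash
python3 -m jog '[{"linear":[0,0,0],"rotation":[0,0,0],"grip":28},{"linear":[0,0,0],"rotation":[0,0,0],"grip":28},{"linear":[0,0,0],"rotation":[0,0,0],"grip":28},{"linear":[0,0,0],"rotation":[0,0,0],"grip":28},{"linear":[0,0,0],"rotation":[0,0,0],"grip":28},{"linear":[-0.04,0,0],"rotation":[0,0,0],"grip":28},{"linear":[-0.12,0,0],"rotation":[0,0,0],"grip":28},{"linear":[-0.25,0,0],"rotation":[0,0,0],"grip":28},{"linear":[-0.38,0,0],"rotation":[0,0,0],"grip":28},{"linear":[-0.5,0,0],"rotation":[0,0,0],"grip":28},{"linear":[-0.6,0,0],"rotation":[0,0,0],"grip":28},{"linear":[-0.6,0,0],"rotation":[0,0,0],"grip":28},{"linear":[-0.6,0,0],"rotation":[0,0,0],"grip":28}]'
python3 - <<'E'
from h import *
s=sense();print(s["time_s"],s["eef_pos"].round(1),s["force"].round(1),Rt(s).round(3),s["joints"].round(2))
c=calibration("wrist");p,d=capture("wrist");np.savez("w7.npz",p=p,d=d,K=c["intrinsics"],T=c["world_from_camera"])
cv2.imwrite("pics/w7.png",p[:,:,::-1])
E
```

```text
time_s: 8.17
eef_pos: [528.3, 35.4, 251.6]
ee_rot: [0.531, 0.468, 0.532, -0.466]
force: [0.1, 1.1, -0.1]
grip_width: 0.327
8.1667 [528.3  35.4 251.6] [ 0.1  1.1 -0.1] [[ 0.001  0.992  0.128]
 [ 0.003  0.128 -0.992]
 [-1.     0.001 -0.003]] [-0.16  0.31  1.45  0.    1.38  1.29]
```

View pics/w7.png

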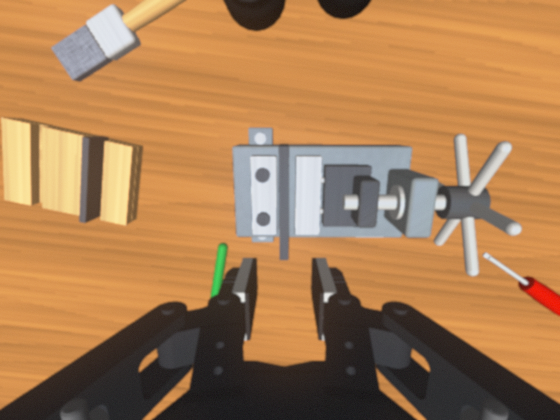

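The plate stands upright at column 284 between the jaws (276 and 296), rows 145–259. Next I'll check its centring, then work out the wheel approach.

```bash
python3 - <<'E'
from h import *
z=np.load("w7.npz");c=dict(intrinsics=z["K"],world_from_camera=z["T"])
p=z["p"].astype(int);sat=p.max(2)-p.min(2)
print(p[140:152,284,1],sat[140:152,284],p[252:264,284,1],sat[252:264,284])
for v in(145,259):print(v,ray(284,v,95,c)@XV)
P=pts(z["d"],c);print(np.nanmedian(P[160:230,282:287,2],1)[::10].round(1))
for u in(279,289):print([round(float(ray(u,v,95,c)@NV),1) for v in(160,220)],p[160,276:294,1],p[220,276:294,1])
# spokes tips
s=sense();R0=Rt(s);tgt=470*XV+(-222)*NV+np.array([0,0,251]);print(tgt.round(1),(R0.T@(tgt-s["eef_pos"])/300).round(3))
cv2.imwrite("pics/w7c.png",cv2.resize(z["p"][110:290,400:540,::-1],None,fx=3.3,fy=3.3,interpolation=cv2.INTER_CUBIC))
E
```

```text
[147 145 138 116  90  79  89 106 113 112 112 111] [126 125 116  92  46  13   3   6   7   8   7   7] [111 111 112 109 112 112 111 117 130 138 139 141] [  6   7   6   7   6   6   5  32  78 112 124 122]
145 584.6202122057225
259 465.067963191084
[94.8 95.3 95.  95.4 95.5 94.3 95.2]
[-26.1, -26.0] [188 163 150 126 117 114 113 113 114 116 115 117 133 155 170 175 173 172] [182 159 145 127 116 115 115 115 114 114 114 115 127 151 168 171 171 166]
[-35.9, -36.3] [188 163 150 126 117 114 113 113 114 116 115 117 133 155 170 175 173 172] [182 159 145 127 116 115 115 115 114 114 114 115 127 151 168 171 171 166]
[ 494.4 -160.4  251. ] [-0.006 -0.194  0.634]
```

View pics/w7c.png

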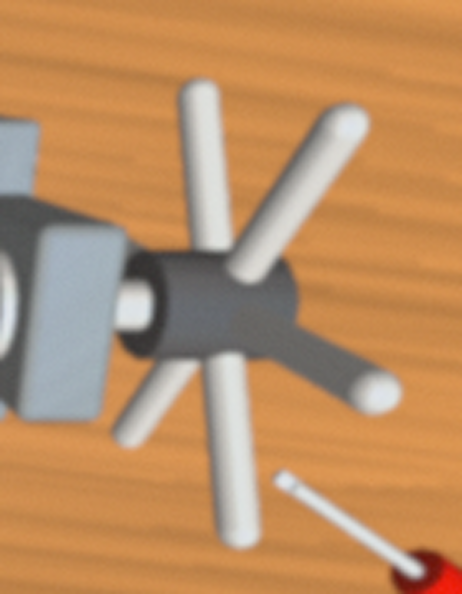

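```bash
python3 -m jog '[{"linear":[0,-0.161,0.634],"rotation":[0,0,0],"grip":0},{"linear":[0,-0.161,0.634],"rotation":[0,0,0],"grip":0},{"linear":[0,-0.161,0.634],"rotation":[0,0,0],"grip":0},{"linear":[0,-0.161,0.634],"rotation":[0,0,0],"grip":0},{"linear":[0.2,-0.161,0.634],"rotation":[0,0,0],"grip":0},{"linear":[0.2,-0.161,0.634],"rotation":[0,0,0],"grip":0},{"linear":[0.2,-0.161,0.634],"rotation":[0,0,0],"grip":0},{"linear":[0.2,-0.161,0.634],"rotation":[0,0,0],"grip":0},{"linear":[0.2,-0.161,0.634],"rotation":[0,0,0],"grip":0}]'
cat >> h.py <<'E'
def where(s=None):
    s=s or sense();e=s["eef_pos"];F=s["force"]
    print("t",round(s["time_s"],2),"s,n,z",(e@XV-526.5).round(1),(e@NV).round(1),e[2].round(1),"F(s,n,z)",(F@XV).round(1),(F@NV).round(1),F[2].round(1),"gw",round(s["grip_width"],2))
def snap(name):
    c=calibration("wrist");p,d=capture("wrist");np.savez(name+".npz",p=p,d=d,K=c["intrinsics"],T=c["world_from_camera"]);cv2.imwrite(f"pics/{name}.png",p[:,:,::-1])
E
python3 -c "
from h import *
where();snap('w8');print(Rt().round(3))"
```

```text
time_s: 8.97
eef_pos: [504.5, -158.4, 190.2]
ee_rot: [0.53, 0.467, 0.533, -0.466]
force: [0.6, 0.4, 0.8]
grip_width: 0.002
t 8.97 s,n,z -46.2 -221.3 190.2 F(s,n,z) 0.7 0.3 0.8 gw 0.0
[[-0.001  0.992  0.13 ]
 [ 0.003  0.13  -0.992]
 [-1.    -0.    -0.003]]
```

View pics/w8.png

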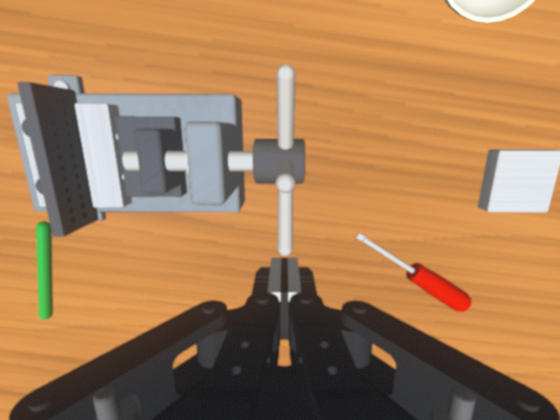

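The closed fingers, the spoke and the hub all line up on column 285. I'll descend behind the top spoke and push.

```bash
python3 -m jog '[{"linear":[0.1,0,0],"rotation":[0,0,0],"grip":0},{"linear":[0.2,0,0],"rotation":[0,0,0],"grip":0},{"linear":[0.2,0,0],"rotation":[0,0,0],"grip":0},{"linear":[0.2,0.04,0],"rotation":[0,0,0],"grip":0},{"linear":[0.2,0.06,0],"rotation":[0,0,0],"grip":0},{"linear":[0.2,0.08,0],"rotation":[0,0,0],"grip":0},{"linear":[0.2,0.1,0],"rotation":[0,0,0],"grip":0},{"linear":[0.2,0.12,0],"rotation":[0,0,0],"grip":0},{"linear":[0.2,0.14,0],"rotation":[0,0,0],"grip":0}]'
python3 -c "
from h import *
where();print(sense()['wrist_torque'])"
```

```text
time_s: 9.77
eef_pos: [546.3, -152.9, 132.0]
ee_rot: [0.531, 0.466, 0.533, -0.466]
force: [-7.8, -1.8, 3.6]
grip_width: 0.004
t 9.77 s,n,z -4.1 -221.1 132.0 F(s,n,z) -8.0 -0.8 3.6 gw 0.0
[-0.20808295  1.20944922  0.02840245]
```

```bash
python3 -m jog '[{"linear":[0.005,0.02,0],"rotation":[0,0,0],"grip":0},{"linear":[0.007,0.04,0],"rotation":[0,0,0],"grip":0},{"linear":[0.007,0.06,0],"rotation":[0,0,0],"grip":0},{"linear":[0.007,0.08,0],"rotation":[0,0,0],"grip":0},{"linear":[0.007,0.098,0],"rotation":[0,0,0],"grip":0},{"linear":[0.007,0.098,0],"rotation":[0,0,0],"grip":0}]'
python3 -c "
from h import *
where();snap('w9')"
```

```text
time_s: 10.27
eef_pos: [575.3, -148.7, 130.3]
ee_rot: [0.53, 0.466, 0.533, -0.467]
force: [-3.9, 0.0, -0.2]
grip_width: -0.0
t 10.27 s,n,z 25.3 -220.6 130.3 F(s,n,z) -3.9 0.5 -0.2 gw -0.0
```

View pics/w9.png

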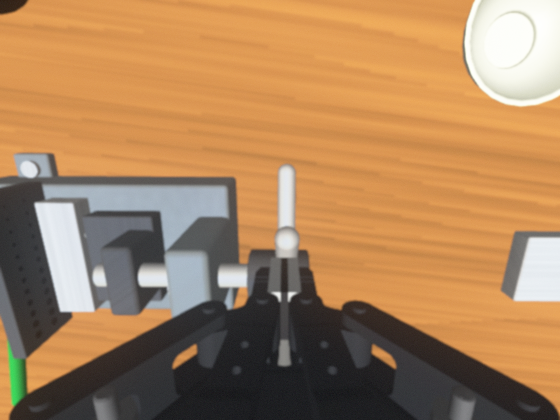

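```bash
cat >> h.py <<'E'
def spoke(name,u,v,nn=-222):
    z=np.load(name+".npz");c=dict(intrinsics=z["K"],world_from_camera=z["T"])
    # tip at radius ~73 about (0,85): intersect ray's s-z projection with circle
    K=c["intrinsics"];T=c["world_from_camera"];r=T[:3,:3]@np.array([(u-K[0,2])/K[0,0],-(v-K[1,2])/K[1,1],-1]);o=T[:3,3]
    a=np.array([o@XV-526.5,o[2]-85]);b=np.array([r@XV,r[2]])
    A=b@b;B=2*a@b;C=a@a-73**2;D=B*B-4*A*C
    for t in((-B-D**.5)/2/A,(-B+D**.5)/2/A) if D>0 else (-B/2/A,):
        q=a+t*b;print("s,z",q.round(1),"ang",np.degrees(np.arctan2(*q)).round(1))
E
python3 -c "
from h import *
spoke('w8',285,184);spoke('w8',285,72);print();spoke('w9',287,238);spoke('w9',287,170)"
python3 -m jog '[{"linear":[-0.08,0,0],"rotation":[0,0,0],"grip":0},{"linear":[-0.17,0,0],"rotation":[0,0,0],"grip":0},{"linear":[-0.17,-0.12,0],"rotation":[0,0,0],"grip":0},{"linear":[-0.17,-0.24,0],"rotation":[0,0,0],"grip":0},{"linear":[-0.17,-0.24,0],"rotation":[0,0,0],"grip":0},{"linear":[-0.17,-0.24,0],"rotation":[0,0,0],"grip":0}]'
python3 -c "
from h import *
where();snap('w10')"
```

```text
s,z [-6.1 72.7] ang -4.8
s,z [-31.1 -66. ] ang -154.8
s,z [58.4 43.8] ang 53.1
s,z [ 69.2 -23.2] ang 108.5

s,z [47.6 55.4] ang 40.7
s,z [ -0.6 -73. ] ang -179.6
s,z [72.7  6.8] ang 84.6
s,z [ 68.2 -26. ] ang 110.9
time_s: 10.82
eef_pos: [503.7, -158.3, 182.7]
ee_rot: [0.531, 0.466, 0.532, -0.466]
force: [0.2, -0.1, 0.5]
grip_width: 0.001
t 10.82 s,n,z -47.1 -221.1 182.7 F(s,n,z) 0.2 -0.1 0.5 gw 0.0
```

View pics/w10.png

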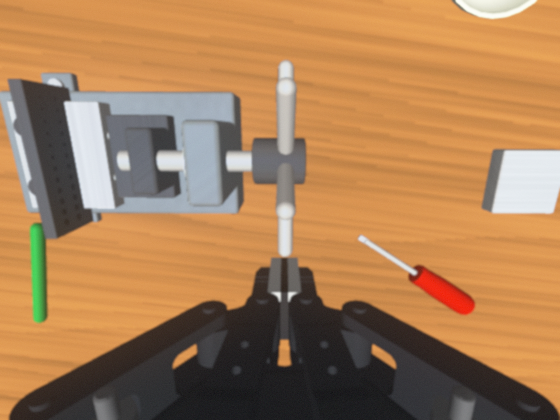

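The nearest spoke tip is at (285,210), so the wheel has turned about 46°, and the jaw has moved left towards the plate. Next cycle.

```bash
python3 -c "
from h import *
spoke('w10',285,209)"
python3 -m jog '[{"linear":[0.1,0,0],"rotation":[0,0,0],"grip":0},{"linear":[0.178,0,0],"rotation":[0,0,0],"grip":0},{"linear":[0.178,0,0],"rotation":[0,0,0],"grip":0},{"linear":[0.178,0.02,0],"rotation":[0,0,0],"grip":0},{"linear":[0.178,0.04,0],"rotation":[0,0,0],"grip":0},{"linear":[0.178,0.06,0],"rotation":[0,0,0],"grip":0},{"linear":[0.178,0.08,0],"rotation":[0,0,0],"grip":0},{"linear":[0.178,0.1,0],"rotation":[0,0,0],"grip":0},{"linear":[0.178,0.12,0],"rotation":[0,0,0],"grip":0},{"linear":[0.178,0.14,0],"rotation":[0,0,0],"grip":0},{"linear":[0.178,0.16,0],"rotation":[0,0,0],"grip":0},{"linear":[0.178,0.18,0],"rotation":[0,0,0],"grip":0},{"linear":[0.178,0.2,0],"rotation":[0,0,0],"grip":0},{"linear":[0.178,0.22,0],"rotation":[0,0,0],"grip":0},{"linear":[0.178,0.245,0],"rotation":[0,0,0],"grip":0},{"linear":[0.178,0.245,0],"rotation":[0,0,0],"grip":0}]'
python3 -c "
from h import *
where();snap('w11')"
```

```text
s,z [-20.9  70. ] ang -16.6
s,z [-52.9 -50.3] ang -133.5
time_s: 12.2
eef_pos: [578.9, -148.8, 130.8]
ee_rot: [0.532, 0.466, 0.532, -0.466]
force: [-3.0, 1.1, 1.5]
grip_width: -0.001
t 12.2 s,n,z 28.8 -221.2 130.8 F(s,n,z) -2.8 1.5 1.5 gw -0.0
```

View pics/w11.png

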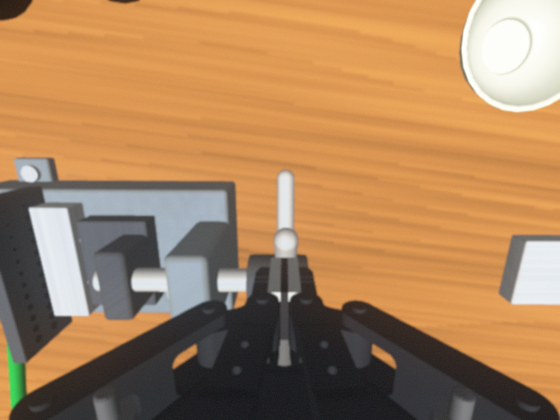

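```bash
python3 -c "
from h import *
spoke('w11',287,238)"
python3 -m jog '[{"linear":[-0.08,0,0],"rotation":[0,0,0],"grip":0},{"linear":[-0.17,0,0],"rotation":[0,0,0],"grip":0},{"linear":[-0.17,-0.12,0],"rotation":[0,0,0],"grip":0},{"linear":[-0.17,-0.25,0],"rotation":[0,0,0],"grip":0},{"linear":[-0.17,-0.25,0],"rotation":[0,0,0],"grip":0},{"linear":[-0.17,-0.25,0],"rotation":[0,0,0],"grip":0}]'
python3 -c "
from h import *
where();snap('w12')"
```

```text
s,z [50.  53.2] ang 43.3
s,z [  3.3 -72.9] ang 177.4
time_s: 12.75
eef_pos: [504.0, -158.9, 183.1]
ee_rot: [0.533, 0.467, 0.53, -0.466]
force: [0.9, -0.2, 0.4]
grip_width: -0.004
t 12.75 s,n,z -46.8 -221.7 183.1 F(s,n,z) 0.8 -0.3 0.4 gw -0.0
```

View pics/w12.png

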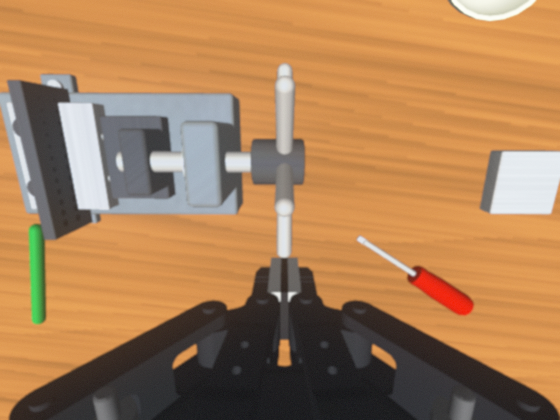

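```bash
cat >> h.py <<'E'
def jaw(name):
    z=np.load(name+".npz");c=dict(intrinsics=z["K"],world_from_camera=z["T"]);g=cv2.GaussianBlur(cv2.cvtColor(z["p"],cv2.COLOR_RGB2GRAY),(3,3),0).astype(float)
    out=[]
    for s in range(-36,40,4):
        # walk across n at this s on plane z=63, sample image
        ns=np.arange(-85,-15,.5);K=c["intrinsics"];T=np.linalg.inv(c["world_from_camera"])
        W=(526.5+s)*XV+ns[:,None]*NV+np.array([0,0,63]);C=W@T[:3,:3].T+T[:3,3]
        u=K[0,0]*C[:,0]/-C[:,2]+K[0,2];v=K[1,1]*-C[:,1]/-C[:,2]+K[1,2]
        val=cv2.remap(g.astype(np.float32),u.astype(np.float32)[None],v.astype(np.float32)[None],cv2.INTER_LINEAR)[0]
        br=val>185
        idx=np.where(br)[0]
        # longest run
        if len(idx):
            runs=np.split(idx,np.where(np.diff(idx)>1)[0]+1);r=max(runs,key=len);out.append((ns[r[0]],ns[r[-1]]))
    out=np.array(out);print(name,"rear,front n median",np.median(out,0),"n",len(out))
E
python3 -c "
from h import *
spoke('w12',284,206)
for n in('w7','w8','w10','w12'):jaw(n)"
```

```text
s,z [-18.6  70.6] ang -14.7
s,z [-49.7 -53.5] ang -137.1
w7 rear,front n median [-71.5 -43.5] n 19
w8 rear,front n median [-71.  -44.5] n 19
w10 rear,front n median [-67.5 -41. ] n 19
w12 rear,front n median [-63.5 -37. ] n 19
```

```bash
python3 -m jog '[{"linear":[0.1,0,0],"rotation":[0,0,0],"grip":0},{"linear":[0.178,0,0],"rotation":[0,0,0],"grip":0},{"linear":[0.178,0,0],"rotation":[0,0,0],"grip":0},{"linear":[0.178,0.02,0],"rotation":[0,0,0],"grip":0},{"linear":[0.178,0.04,0],"rotation":[0,0,0],"grip":0},{"linear":[0.178,0.06,0],"rotation":[0,0,0],"grip":0},{"linear":[0.178,0.08,0],"rotation":[0,0,0],"grip":0},{"linear":[0.178,0.1,0],"rotation":[0,0,0],"grip":0},{"linear":[0.178,0.12,0],"rotation":[0,0,0],"grip":0},{"linear":[0.178,0.14,0],"rotation":[0,0,0],"grip":0},{"linear":[0.178,0.16,0],"rotation":[0,0,0],"grip":0}]'
python3 -c "
from h import *
where()"
python3 -m jog '[{"linear":[0,0.015,0],"rotation":[0,0,0],"grip":0},{"linear":[0,0.03,0],"rotation":[0,0,0],"grip":0},{"linear":[0,0.045,0],"rotation":[0,0,0],"grip":0}]'
python3 -c "
from h import *
where();snap('w13')"
```

```text
time_s: 13.72
eef_pos: [553.6, -153.3, 131.6]
ee_rot: [0.533, 0.466, 0.53, -0.466]
force: [-8.1, -1.7, -1.3]
grip_width: -0.002
t 13.72 s,n,z 3.1 -222.4 131.6 F(s,n,z) -8.2 -0.7 -1.3 gw -0.0
time_s: 13.97
eef_pos: [567.1, -151.6, 132.7]
ee_rot: [0.533, 0.465, 0.53, -0.467]
force: [-7.6, -1.9, -1.1]
grip_width: 0.004
t 13.97 s,n,z 16.7 -222.5 132.7 F(s,n,z) -7.7 -0.9 -1.1 gw 0.0
```

View pics/w13.png

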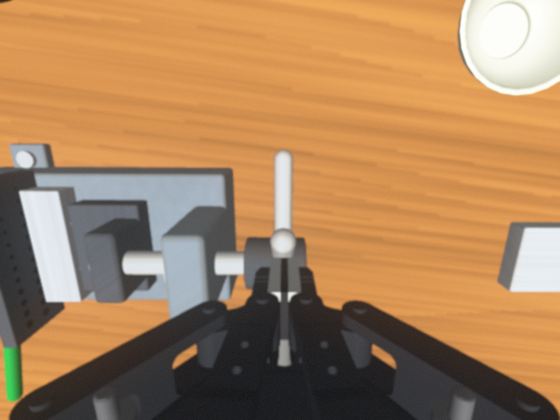

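```bash
python3 -m jog '[{"linear":[0.006,0.015,0],"rotation":[0,0,0],"grip":0},{"linear":[0.009,0.03,0],"rotation":[0,0,0],"grip":0},{"linear":[0.009,0.036,0],"rotation":[0,0,0],"grip":0}]'
python3 -c "
from h import *
where()"
python3 -m jog '[{"linear":[-0.08,0,0],"rotation":[0,0,0],"grip":0},{"linear":[-0.17,0,0],"rotation":[0,0,0],"grip":0},{"linear":[-0.17,-0.12,0],"rotation":[0,0,0],"grip":0},{"linear":[-0.17,-0.245,0],"rotation":[0,0,0],"grip":0},{"linear":[-0.17,-0.245,0],"rotation":[0,0,0],"grip":0},{"linear":[-0.17,-0.245,0],"rotation":[0,0,0],"grip":0}]'
python3 -c "
from h import *
where();snap('w14');jaw('w14')"
```

```text
time_s: 14.27
eef_pos: [579.1, -150.3, 131.4]
ee_rot: [0.534, 0.465, 0.53, -0.467]
force: [-6.6, -2.0, 1.4]
grip_width: 0.004
t 14.27 s,n,z 28.8 -222.8 131.4 F(s,n,z) -6.8 -1.1 1.4 gw 0.0
time_s: 14.77
eef_pos: [506.5, -160.1, 184.4]
ee_rot: [0.535, 0.465, 0.529, -0.467]
force: [0.5, 0.6, 0.3]
grip_width: -0.004
t 14.77 s,n,z -44.5 -223.2 184.4 F(s,n,z) 0.6 0.5 0.3 gw -0.0
w14 rear,front n median [-59.5 -33. ] n 19
```

View pics/w14.png

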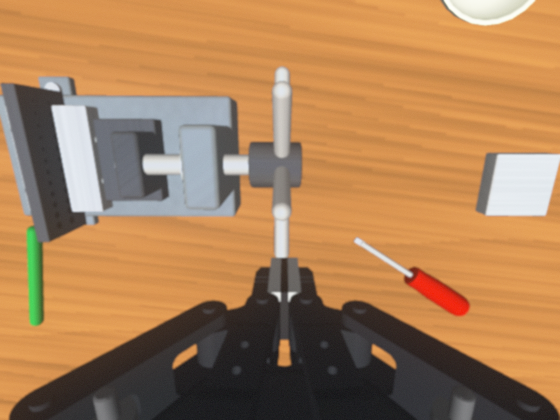

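```bash
python3 -c "
from h import *
spoke('w14',282,210)"
python3 -m jog '[{"linear":[0.1,0,0],"rotation":[0,0,0],"grip":0},{"linear":[0.178,0,0],"rotation":[0,0,0],"grip":0},{"linear":[0.178,0,0],"rotation":[0,0,0],"grip":0},{"linear":[0.178,0.02,0],"rotation":[0,0,0],"grip":0},{"linear":[0.178,0.04,0],"rotation":[0,0,0],"grip":0},{"linear":[0.178,0.06,0],"rotation":[0,0,0],"grip":0},{"linear":[0.178,0.075,0],"rotation":[0,0,0],"grip":0},{"linear":[0.178,0.09,0],"rotation":[0,0,0],"grip":0}]'
python3 -c "
from h import *
where()
s=sense();print(s['wrist_torque'])"
python3 -m jog '[{"linear":[0,0.01,0],"rotation":[0,0,0],"grip":0},{"linear":[0,0.02,0],"rotation":[0,0,0],"grip":0}]'
python3 -c "
from h import *
where()
s=sense();print(s['wrist_torque'])"
```

```text
s,z [-19.   70.5] ang -15.1
s,z [-51.4 -51.9] ang -135.3
time_s: 15.48
eef_pos: [535.5, -157.2, 133.4]
ee_rot: [0.535, 0.465, 0.529, -0.467]
force: [-11.4, 0.1, 7.7]
grip_width: 0.001
t 15.48 s,n,z -15.4 -224.1 133.4 F(s,n,z) -11.3 1.6 7.7 gw 0.0
[0.04524098 1.75010834 0.01961899]
time_s: 15.65
eef_pos: [541.2, -156.6, 134.6]
ee_rot: [0.535, 0.464, 0.53, -0.467]
force: [-12.5, -2.3, 0.6]
grip_width: -0.005
t 15.65 s,n,z -9.6 -224.1 134.6 F(s,n,z) -12.7 -0.7 0.6 gw -0.01
[-0.33888517  1.93202816  0.01670765]
```

```bash
python3 -m jog '[{"linear":[0,0,0],"rotation":[0,0,0],"grip":0}]'
python3 -c "
from h import *
where();snap('w15');where();snap('w16');where();jaw('w16')"
```

```text
time_s: 15.73
eef_pos: [541.4, -156.7, 135.5]
ee_rot: [0.535, 0.463, 0.53, -0.468]
force: [-5.8, -2.1, -3.5]
grip_width: -0.002
t 15.73 s,n,z -9.4 -224.3 135.5 F(s,n,z) -6.0 -1.3 -3.5 gw -0.0
t 15.78 s,n,z -9.3 -224.3 135.7 F(s,n,z) -6.4 0.7 -4.8 gw -0.0
t 15.83 s,n,z -9.3 -224.3 135.6 F(s,n,z) -7.2 -0.6 -2.4 gw -0.0
w16 rear,front n median [-59.5 -32.5] n 19
```

View pics/w15.png

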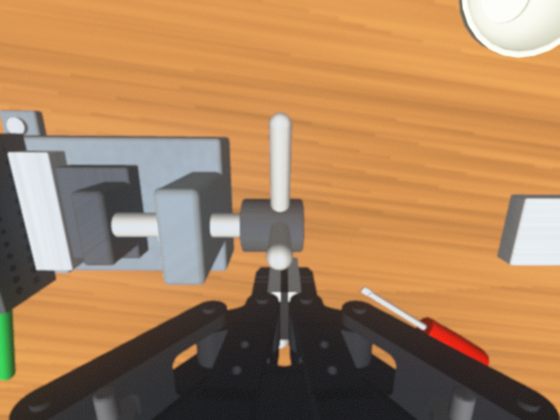

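```bash
python3 -c "
from h import *
spoke('w15',280,256);spoke('w16',280,256)"
python3 -m jog '[{"linear":[0.01,0.008,0],"rotation":[0,0,0],"grip":0}]'
python3 -c "
from h import *
where()"
python3 -m jog '[{"linear":[0.005,0.01,0],"rotation":[0,0,0],"grip":0}]'
python3 -c "
from h import *
where()"
```

```text
s,z [ 9.  72.4] ang 7.0
s,z [-47.5 -55.5] ang -139.4
s,z [ 8.9 72.5] ang 7.0
s,z [-47.4 -55.5] ang -139.5
time_s: 15.92
eef_pos: [543.9, -156.6, 134.6]
ee_rot: [0.535, 0.462, 0.53, -0.468]
force: [-11.8, 1.2, 12.5]
grip_width: 0.005
t 15.92 s,n,z -6.9 -224.5 134.6 F(s,n,z) -11.6 2.7 12.5 gw 0.0
time_s: 16.0
eef_pos: [546.7, -156.3, 134.9]
ee_rot: [0.534, 0.461, 0.531, -0.469]
force: [-12.9, -0.0, 0.6]
grip_width: 0.002
t 16.0 s,n,z -4.1 -224.5 134.9 F(s,n,z) -12.8 1.6 0.6 gw 0.0
```

The moving torque is about 0.64 N m and the wheel is about 22° past pinch, so both point to properly tight. I'll back off and check.

```bash
python3 -m jog '[{"linear":[0,-0.025,0],"rotation":[0,0,0],"grip":0},{"linear":[0,-0.04,0],"rotation":[0,0,0],"grip":0},{"linear":[-0.08,-0.04,0],"rotation":[0,0,0],"grip":0},{"linear":[-0.17,-0.06,0],"rotation":[0,0,0],"grip":0},{"linear":[-0.25,-0.12,0],"rotation":[0,0,0],"grip":0},{"linear":[-0.25,-0.12,0],"rotation":[0,0,0],"grip":0},{"linear":[-0.25,-0.12,0],"rotation":[0,0,0],"grip":0}]'
python3 -c "
from h import *
where();snap('w17');jaw('w17');print(Rt().round(3))"
```

```text
time_s: 16.58
eef_pos: [511.9, -160.7, 212.2]
ee_rot: [0.536, 0.462, 0.529, -0.469]
force: [1.0, -0.1, -0.6]
grip_width: -0.0
t 16.58 s,n,z -39.2 -224.5 212.2 F(s,n,z) 0.9 -0.2 -0.6 gw -0.0
w17 rear,front n median [-59. -33.] n 19
[[-0.002  0.991  0.135]
 [-0.012  0.135 -0.991]
 [-1.    -0.003  0.012]]
```

View pics/w17.png

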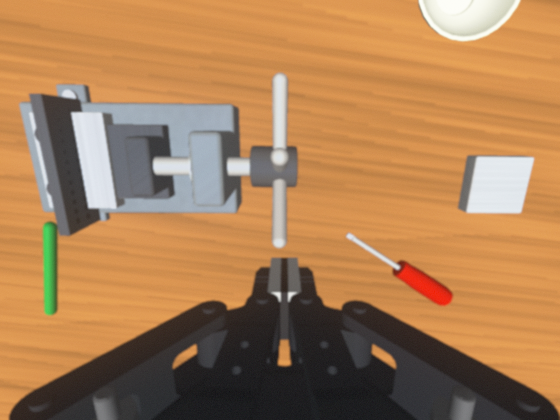

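```bash
python3 -c "
from h import *
spoke('w17',279,156);spoke('w17',279,242);spoke('w17',279,78)
# nut top rear/front edges at z=98 along s~0 
for nme in('w8','w10','w12','w14','w17'):
    z=np.load(nme+'.npz');K=z['K'];T=np.linalg.inv(z['T']);g=cv2.GaussianBlur(cv2.cvtColor(z['p'],cv2.COLOR_RGB2GRAY),(3,3),0).astype(np.float32)
    acc=0;ns=np.arange(-130,-60,.5)
    for s in(14,16,18,20):
        W=(526.5+s)*XV+ns[:,None]*NV+np.array([0,0,98]);C=W@T[:3,:3].T+T[:3,3]
        u=K[0,0]*C[:,0]/-C[:,2]+K[0,2];v=K[1,1]*C[:,1]/C[:,2]+K[1,2]
        acc=acc+cv2.remap(g,u.astype(np.float32)[None],v.astype(np.float32)[None],1)[0]/4
    print(nme,acc[::4].astype(int))
"
```

```text
s,z [15.  71.4] ang 11.8
s,z [  2.3 -73. ] ang 178.2
s,z [-52.4  50.8] ang -45.9
s,z [-73.   -2.3] ang -91.8
s,z [67.6 27.7] ang 67.7
s,z [72.6 -7.3] ang 95.8
w8 [ 60  64  87 103 107 107 107 107 108 108 108 107 111 111 112 112 111 117
 128 121 208 226 224 223 226 226 227 229 230 225 224 217 110  62  61]
w10 [ 60  60  61  72  96 106 108 108 108 108 109 109 108 110 113 112 112 113
 114 128 112 198 227 226 224 227 228 229 229 231 227 225 223 122  63]
w12 [ 61  61  60  60  60  69  93 105 108 108 108 109 108 109 108 109 113 112
 113 113 116 123 116 206 228 226 225 227 228 229 230 232 227 225 221]
w14 [ 61  60  60  60  59  59  59  67  91 105 108 108 108 108 108 109 108 109
 112 112 112 112 117 113 135 220 227 225 226 228 228 229 231 231 227]
w17 [ 86  59  60  60  59  59  59  60  67  90 103 106 106 106 107 107 107 106
 106 111 111 111 111 110 104 132 213 225 223 223 225 226 226 228 230]
```

```bash
python3 -m jog '[{"linear":[-0.25,-0.2,0],"rotation":[0,0,0],"grip":0},{"linear":[-0.3,-0.3,0.1],"rotation":[0,0,0],"grip":0},{"linear":[-0.3,-0.4,0.3],"rotation":[0,0,0],"grip":0},{"linear":[-0.3,-0.4,0.5],"rotation":[0,0,0],"grip":0},{"linear":[-0.3,-0.4,0.5],"rotation":[0,0,0],"grip":0},{"linear":[-0.3,-0.4,0.5],"rotation":[0,0,0],"grip":0},{"linear":[-0.3,-0.4,0.5],"rotation":[0,0,0],"grip":0},{"linear":[-0.3,-0.4,0.5],"rotation":[0,0,0],"grip":0}]'
python3 -c "
from h import *
where()
c=calibration('top');p,d=capture('top');cv2.imwrite('pics/t1.png',cv2.resize(p[110:290,90:400,::-1],None,fx=2.5,fy=2.5,interpolation=2))
p,d=capture('scene');cv2.imwrite('pics/s1.png',cv2.resize(p[120:290,160:400,::-1],None,fx=3,fy=3,interpolation=2))"
```

```text
time_s: 17.3
eef_pos: [412.9, -325.2, 301.8]
ee_rot: [0.534, 0.462, 0.53, -0.469]
force: [-0.1, 0.6, -0.2]
grip_width: -0.001
t 17.3 s,n,z -158.3 -375.0 301.8 F(s,n,z) -0.1 0.6 -0.2 gw -0.0
```

View pics/t1.png

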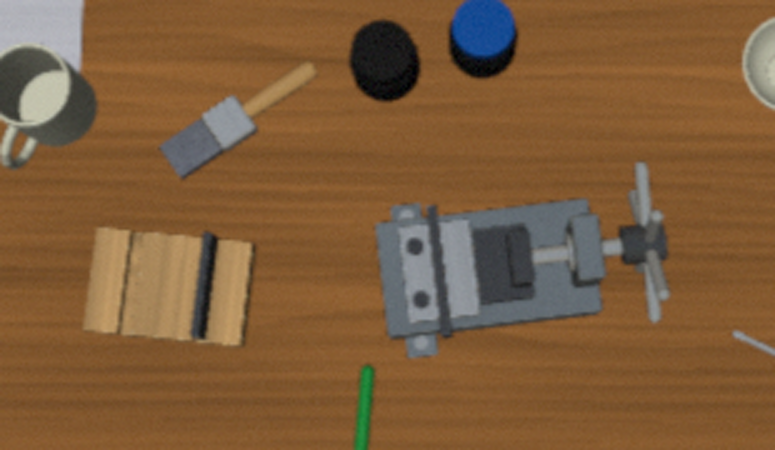

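View pics/s1.png

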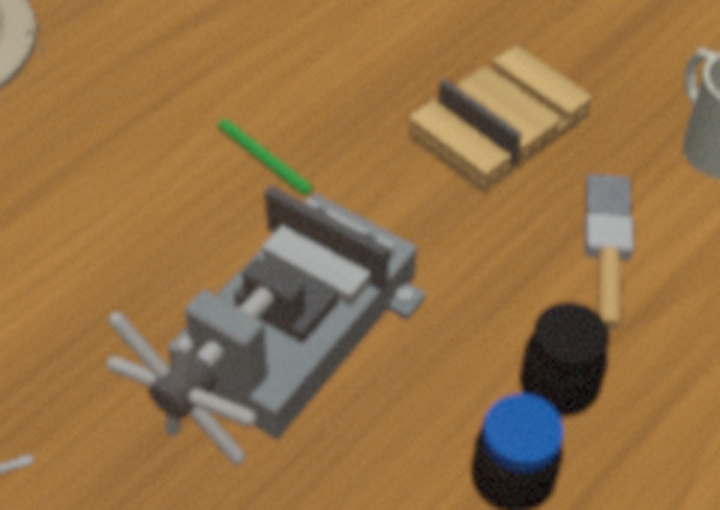

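Both views show the plate upright and flush between the jaws. The spare is still in its rack slot, and the other objects in view haven't moved.

```bash
python3 -c "
from rig import *
print(finish_job())"
```

```text
the job is handed in; nothing more can be done
None
```

I moved the drawplate from the rack to the clamp bed and stood it on edge between the jaws. I then let go and turned the star wheel about 193° with four spoke pushes before backing away. The job was handed in at about 17.4 s; the report gave no verdict.

**Placement:** After release and before tightening, the plate's top was at 95 mm, which puts it on the bed. It was about 2 mm off the middle of the jaws. After tightening I checked it by eye only: the final pictures show it upright with both jaws against it.

**Tightness:** I estimate about 60–75 N on the plate, against 70 N for properly tight. Three checks support this, and none is exact:
- **Torque:** the last moving push read about 0.64 N m, which corresponds to roughly 75 N. While the wheel was still turning freely, the same method gave 0.34–0.37 against the stated 0.35.
- **Wheel angle:** the wheel turned about 27° in the last push, and the plate was pinched near the start of it. That allows at most about 75 N.
- **Cushion:** the nut moved about 2 mm while the jaw moved 0–0.5 mm, which gives about 60–75 N.

**Disagreements:** The torque reading barely rose over the last few degrees (0.63 to 0.64), so its first value was probably inflated by the motion. While the arm held still, the force dropped well below the moving value, so I used only readings taken while moving.

**Other things:** The spare is still in its rack slot. In the final pictures the mug, brush, jars and marker look unmoved. I could see only part of the dish and screwdriver in them, and not the block.

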